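# Lift and draw the sagging bolt of a sample cage and hold the gate ajar

### The arm

A 7-joint arm with a two-finger parallel gripper is mounted at the origin on the work surface. World frame = base frame: x ahead of the robot, y to its left, z up, the work surface at z = 0. Lengths are in m, angles in degrees, forces in N, time in s.
With the tool pointing down it reaches from about 0.425 to 0.8 m from the base axis. Payload 8.3 kg.
Tool frame: the origin (TCP) lies on the centre line of the jaws, within the pads' length; the fingertips stand 19 mm ahead of it and the grasp point (between the pads) is the TCP (bot.nose_length is the distance from the TCP to the fingertips, in m); z points along the fingers, y is the line along which they close (so a half turn about z gives the same grasp; the last joint's range is limited). The gripper opens to 85 mm and grips with 20 to 120 N. Pads are 22 mm wide; open, the fingers measure 114 mm over their backs; the gripper's body (76 mm by 85 mm) begins 54 mm behind the grasp point. The pads swing forward as they close: fully open they stand 13 mm farther back than shut.
Start: joints at [70.537, 21.967, 0.94, 78.501, -0.361, 79.538, -2.664], TCP at [0.171, -0.601, 0.25] pointing down, gripper open.
Joint ranges: [-169.22, 169.22], [-14.56, 117.87], [-87.37, 89.26], [10.42, 133.3], [-82.24, 262.24], [0.94, 117.77], [-172.7, 172.7]. Speed limits (degrees/s): [136.94, 136.94, 172.46, 172.46, 180, 180, 180].

### API

Orientations are given as a 3x3 rotation matrix whose columns are the frame's x, y, z axes.
In Python, from bench import bot, eyes, look_for, silhouettes gives the robot as it stands.
- The arm moves only by the tool drive_tool, never from a script. Its argument "increments" is a list of rows, each a list of 3 entries, a list of its own where there are three numbers: the shift along the tool's x, y, z in mm, then the turn, a rotation vector about the tool's x, y, z in rad, then the gripper command: -1 is shut, 1 is fully open, values between are in proportion. A call has 1 to 20 rows; each row shifts and turns the commanded pose from where the row before left it, along the tool's axes as they then stand; what a row does not reach is not made up. A row lasts 1/10 s, in which the tool goes at most 50 mm and 8.59 degrees, less where a joint would pass 70% of its speed; a pose out of reach is approached as far as the arm can. A call with a gripper value outside its range is refused whole. The fingers move at their own pace and stop on an object; the grip force is fixed at half the most. Time passes only in rows, so rows that do not move let the fingers close. It gives the time, the measured TCP pose, the force, the opening and the grip force at its end, in the units of the state.
- bot.state(): the state, without advancing time (a new reading comes with each control period).
- eyes.snapshot(name): name is "scene" or "top" or "wrist"; returns the picture (420x560x3 uint8, red, green, blue); there is no depth.
- eyes.calibration(name): a dict with "fov_y" (degrees; the focal length in pixels is half the picture's height over the tangent of half this angle, whatever the lens; pixels are square), "cx", "cy" (the principal point, pixels), "R" (3x3) and "t" (3): a world point X has camera coordinates R X + t. Camera axes: x right, y down, z forward; pixel columns grow to the right and rows downward; lengths in m; the calibration is good to about 2 mm. The wrist camera is an equidistant fisheye: a pixel r from the principal point sees the ray r / f radians off the axis. A picture is of the moment at which its call begins: read the wrist's pose just before it. calibration takes no time and is no camera call; for the wrist camera it gives the pose at the moment of the call.
- bot.hand_in(): hands the job in; it is judged then, once.
Trained networks look in the newest picture that a camera, given by its name, has taken for a name from the list of things; names that differ only in an ending like _2 or _b are one class to them, and where a whole thing is asked for, a point or a joint stands for the part that bears it (a point fixed in the world has none). Each returns a list of dicts, best first, with "score" (0 to 1); they miss things now and then, are a little off and sometimes report something else, mostly with a low value. They report only what shows in the picture. A call takes as long as a camera call.
- look_for(name, camera): "point" ([row, column] in pixels, amid what is visible of it).
- silhouettes(name, camera): "region" (420x560 bool, what is visible of it) and "point" ([row, column] in pixels, amid what is visible of it).
The state is a dict: "time_s": time; "joint_pos": joint angles; "joint_velocities": joint speeds; "effort": joint torques, N m; "ee_pos": TCP position; "eef_rot": TCP orientation; "force": force on the tool from outside, world axes, zero at the start; "ft_torque": the same for the moment, N m; "grip_width": opening from 0.0 (shut) to 1.0 (fully open); "gripper_force": force on a finger pad.
Only numpy, scipy, OpenCV 4.12 (cv2) and the standard library are available. Lean on these libraries where they do the work, as an engineer would, in place of code of your own. Each camera call takes 0.05 s, during which the arm holds its last target. There are 200 camera calls.

### The job

Open the wire sample cage for a colleague: its barrel bolt sags and the keeper's lip is bent up, so lift the bolt by its ball handle while you draw it back over the lip, without forcing it, then swing the sprung gate out towards you. Finish while holding the gate still and ajar with the bolt drawn, its free edge a hand's breadth (about 10 cm) out from the jamb; do not let go, since it would fall shut, and leave the racks, boxes and other things around and on the cage where they are.

Things in the scene. Friction and masses are not known exactly. Their poses are not given: they have to be found in the camera images.
- cage: Fixed bench-top sample cage of stainless wire, 320 wide (y) x 240 deep (x) x 195 high, tube racks inside. Origin: bench level, middle of its front; x points into the cage, y along the front towards the hinge post, z up. Stands anywhere, turned a little. Only the bolt's ball handle is higher than 195 mm, and a low rack in the middle of the roof, to 240 mm.
- hinge (a point): On the gate's upright hinge axis, at bench level (cage frame, mm: x -4, y 137); its axes turn with the gate: y from the free edge to the hinge, x through the gate into the cage. The gate closes the cage's front: 12 mm thick, 240 mm wide from this axis to its free edge, 170 mm tall, top at 190 mm.
- gate_edge (a point): On the front of the gate's free edge stile, 240 mm from the hinge axis, at height 165 mm. The jamb with the keeper is beside it when the gate is shut.
- knob (a point): Centre of the black ball handle, 26 mm in diameter, on a 10 mm stem standing up from the bolt: the place to hold, from above, free all round. Axes: y along the bolt, the way it is drawn (away from the keeper), z up the stem. Sagging, it is 228 mm above the bench (33 above the cage); with the bolt raised level it is 8.5 mm higher and 5 mm further from the keeper.
- nose (a point): Tip of the bolt, on its axis. The bolt is a 16 mm steel rod sliding in a barrel along the front of the gate, 9 mm in front of the hinge axis; it ends in a nose 20 mm long and 16 mm thick, behind it a neck 16 mm long and only 6 mm thick. The ball is 90 mm behind the tip and 72 mm above the bolt's axis. Bolt and barrel weigh about 0.4 kg.
- keeper_lip (a point): Middle of the lip's top edge, 148 mm above the bench. The keeper is a staple of strap on the jamb, 26 mm long along the bolt, open at both ends, inside 40 mm high (140 to 180 mm above the bench). Its edge nearest the gate is bent up into this lip, which stands in the neck of the sagging bolt: after 3 to 7 mm of play a straight pull jams the nose on it.
- barrel (a joint): Lift of the barrel (guide plate with two sleeves) with the bolt, rad: 0 sagging at rest, 0.07 level, 0.12 upper stop. It turns about its rear screw, on the gate 75 mm from the hinge axis, 165 mm high, level with the bolt's axis; it falls back when let go. The nose clears the lip with the ball raised 4 to 11 mm (0.03 to 0.09 rad); level is best, then 9 mm over the lip.
- bolt (a joint): How far the bolt is drawn along the barrel, m: 0 fully home (ball 120 mm along the bolt from the barrel's rear screw), 0.030 the nose is just out of the keeper, 0.050 stop. It starts at 0 to 0.004 and stays where left (about 1 N of friction).
- gate (a joint): Opening of the gate, rad: 0 shut; grows as the free edge swings out to the cage's -x side (clockwise from above). The free edge is out by about 240 mm times this. A hinge spring shuts it with about 0.3 N m near 0.4 rad: 2 to 2.5 N at the ball.
- rack_front: Loose purple tube rack with white caps, 116 x 80 x 64 high, on the bench before the hinge half of the gate; a gate swung wide (past about 1 rad) hits it. Origin: centre of its underside. To be left alone.
- tip_box: Loose pink pipette-tip box, 126 x 88 x 68 high, on the bench before the keeper end of the cage. Origin: centre of its underside. To be left alone.
- roof_rack: Loose small white tube rack, 92 x 61 x 42 high, on the middle of the cage's roof. Origin: centre of its underside. To be left alone.
- blue_rack: Loose blue tube rack, 108 x 88 x 67 high, beside the cage. Origin: centre of its underside. To be left alone.
- reagent_bottle: Loose glass reagent bottle, 68 in diameter, 135 high, beside the cage. Origin: centre of its underside. To be left alone.
- timer: Loose white bench timer, 66 x 66 x 18, beside the cage. Origin: centre of its underside. To be left alone.
- tube_pot: Loose white plastic pot, 76 in diameter, 70 high, beside the cage. Origin: centre of its underside. To be left alone.

How it is judged:
By the outcome, as a careful person would: the job done as asked, in the order asked, and still so for the second after the job is handed in, while the arm keeps its last pose, push and grip.
It also fails if it takes over 35 s, if anything falls off the work surface, if the arm or the gripper's body presses on something with over 40 N, if the wrist force passes 120 N, or if a joint passes its speed limit or range.

## Working session

There is one attempt and no reset: what is moved stays moved. The work goes in short steps, Python scripts to look and compute and a tool call to move; the robot and the scene stay as the last step left them, time stands still between calls to the robot, and variables do not carry over. Pictures are saved under pics/ and viewed, at most 10 in all, crops included, and the job is handed in when it is done.

Besides the shell and the picture viewer there is one more tool, called after "Emit:" as name(argument=value, ...) on one line, values as JSON. drive_tool: Moves the arm, as the interface text tells. Its arguments: {"type":"object","properties":{"increments":{"type":"array","items":{"type":"array"}}},"required":["increments"]}

```bash
mkdir -p pics
cat > h.py <<'E'
from bench import bot, eyes, look_for, silhouettes
import numpy as np, cv2
def ray(c,p):
    f=210/np.tan(np.radians(c["fov_y"])/2); d=np.array([p[1]-c["cx"],p[0]-c["cy"]],float)
    R=np.array(c["R"]);t=np.array(c["t"])
    if c.get("fish"):
        r=np.hypot(*d);v=np.array([*(d/max(r,1e-9)*np.sin(r/f)),np.cos(r/f)])
    else: v=np.array([*(d/f),1.])
    return -R.T@t, R.T@(v/np.linalg.norm(v))
def atz(c,p,z):
    o,d=ray(c,p); return o+d*(z-o[2])/d[2]
def tri(rs):
    A=sum(np.eye(3)-np.outer(d,d) for o,d in rs);b=sum((np.eye(3)-np.outer(d,d))@o for o,d in rs)
    return np.linalg.solve(A,b)
def cal(n):
    c=dict(eyes.calibration(n)); c["fish"]=n=="wrist"; return c
def snap(n,name=None):
    c=cal(n); im=eyes.snapshot(n)
    if name: cv2.imwrite("pics/"+name,im[:,:,::-1])
    return c,im
E
python3 - <<'E'
from h import *
Z=dict(knob=.228,gate_edge=.165,nose=.156,keeper_lip=.148,hinge=.19,roof_rack=.237,rack_front=.06,tip_box=.06,cage=.19)
P={}
np.set_printoptions(precision=4,suppress=True)
for n in("scene","top"):
    c,im=snap(n,n+".png")
    for k in Z:
        r=look_for(k,n)[:2]
        for q in r: print(n,k,q["score"],np.round(q["point"],1),atz(c,q["point"],Z[k]))
        if r: P.setdefault(k,[]).append(ray(c,r[0]["point"]))
for k,v in P.items():
    if len(v)==2: print("tri",k,tri(v))
a=cv2.imread("pics/scene.png");b=cv2.imread("pics/top.png")
cv2.imwrite("pics/both.png",cv2.resize(np.vstack([a,b]),(400,600)))
s=bot.state();print(s["time_s"],s["eef_rot"])
E
```

```text
scene knob 0.54 [198.5 293. ] [ 0.6273 -0.0167  0.228 ]
scene knob 0.17 [177.  414.9] [0.6747 0.2801 0.228 ]
scene gate_edge 0.63 [206.6 324. ] [0.6398 0.0623 0.165 ]
scene gate_edge 0.54 [201.4 296.4] [0.6012 0.0038 0.165 ]
scene nose 0.62 [198.6 294.8] [0.5867 0.0054 0.156 ]
scene hinge 0.55 [205.4 324.1] [0.6502 0.0558 0.19  ]
scene roof_rack 0.86 [237.  321.6] [0.7478 0.0028 0.237 ]
scene rack_front 0.9 [162.9 313.1] [0.4319 0.1274 0.06  ]
scene rack_front 0.27 [200.2 295.1] [0.5354 0.0287 0.06  ]
scene tip_box 0.91 [209.3 236.6] [ 0.5053 -0.1344  0.06  ]
scene tip_box 0.23 [161.1 308.5] [0.4207 0.1172 0.06  ]
scene cage 0.81 [262.2 334.3] [0.7947 0.0171 0.19  ]
top knob 0.73 [188.7 266.7] [ 0.6184 -0.0003  0.228 ]
top gate_edge 0.7 [187.8 249.9] [0.6288 0.0505 0.165 ]
top nose 0.77 [194.6 267.4] [ 0.6106 -0.0023  0.156 ]
top keeper_lip 0.65 [188.7 296.4] [ 0.6316 -0.0899  0.148 ]
top hinge 0.55 [185.3 246.3] [0.6325 0.0602 0.19  ]
top roof_rack 0.88 [147.5 263.2] [0.7364 0.0123 0.237 ]
top roof_rack 0.21 [190.8 249.5] [0.61   0.0484 0.237 ]
top rack_front 0.57 [260.4 223.9] [0.4104 0.1309 0.06  ]
top tip_box 0.97 [233.6 311. ] [ 0.5008 -0.1435  0.06  ]
top cage 0.89 [149.  247.3] [0.7413 0.0601 0.19  ]
top cage 0.53 [259.3 224.5] [0.4144 0.1177 0.19  ]
tri knob [ 0.6188 -0.0062  0.2105]
tri gate_edge [0.633  0.0578 0.1568]
tri nose [ 0.6063 -0.0028  0.1891]
tri hinge [0.6365 0.0626 0.1654]
tri roof_rack [0.7399 0.0104 0.2176]
tri rack_front [0.411  0.1357 0.0307]
tri tip_box [ 0.5021 -0.1389  0.0572]
tri cage [0.7602 0.0556 0.087 ]
1.0 [[ 0.9619  0.2733  0.0001]
 [ 0.2733 -0.9619  0.0001]
 [ 0.0001 -0.0001 -1.    ]]
```

View pics/top.png

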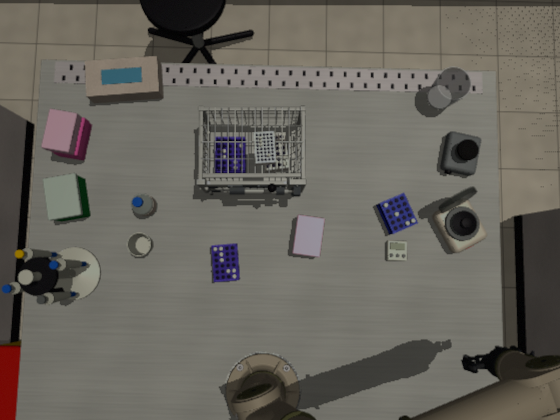

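View pics/scene.png

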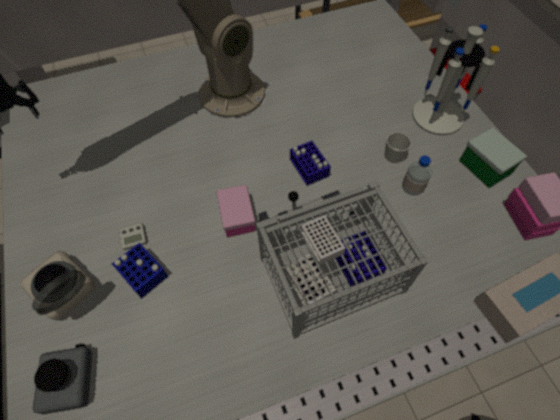

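The top view shows the gate facing the robot, with the ball at about (188,271) and the cage front running from (183,198) to (193,303). The scene view shows the ball at (197,293). I'll zoom in to get the yaw.

Run:
```python
import cv2,numpy as np
a=cv2.imread("pics/top.png")[95:205,185:315];b=cv2.imread("pics/scene.png")[180:260,240:400]
a=cv2.resize(a,None,fx=5,fy=5,interpolation=cv2.INTER_CUBIC)
a=np.clip(a*1.6,0,255).astype(np.uint8)
cv2.imwrite("pics/z1.png",a)
from h import *
c,d=cal("top"),cal("scene")
print(tri([ray(c,(188,271)),ray(d,(197,293))]),atz(c,(188,271),.228),atz(d,(197,293),.228))
```

```text
[ 0.62103421 -0.01335579  0.223584  ] [ 0.62066378 -0.01261381  0.228     ] [ 0.62343508 -0.01520864  0.228     ]
```

View pics/z1.png

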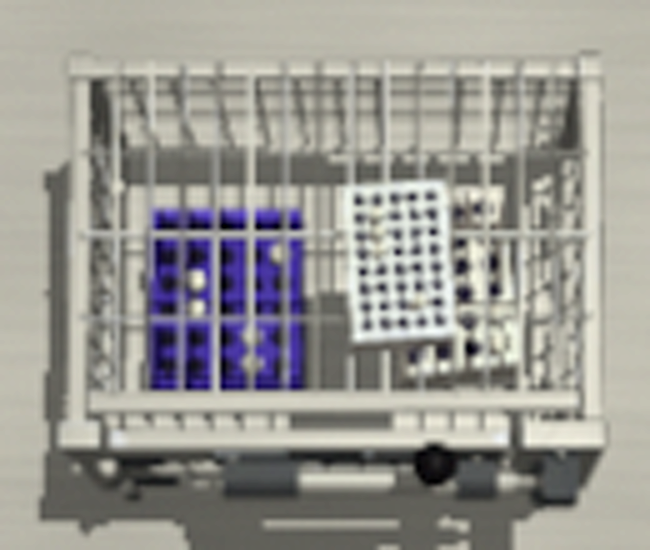

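The ball is at zoom (463,436), i.e. pixel (187.6,272.2), or about (0.62,-0.014), and the cage is nearly square to the picture. I'll swing at a radius of about 0.6 m to a spot just short of the ball.

Emit:
drive_tool(increments=[[[0,-8,-20],[0,0,0],1],[[0,-8,-20],[0,0,0],1],[[0,-8,-20],[0,0,0],1],[[47,-1.9,0],[0,0,-0.079],1],[[47,-1.9,0],[0,0,-0.079],1],[[47,-1.9,0],[0,0,-0.079],1],[[47,-1.9,0],[0,0,-0.079],1],[[47,-1.9,0],[0,0,-0.079],1],[[47,-1.9,0],[0,0,-0.079],1],[[47,-1.9,0],[0,0,-0.079],1],[[47,-1.9,0],[0,0,-0.079],1],[[47,-1.9,0],[0,0,-0.079],1],[[47,-1.9,0],[0,0,-0.079],1],[[47,-1.9,0],[0,0,-0.079],1],[[47,-1.9,0],[0,0,-0.079],1],[[47,-1.9,0],[0,0,-0.079],1],[[47,-1.9,0],[0,0,-0.079],1],[[47,-1.9,0],[0,0,-0.079],1],[[47,-1.9,0],[0,0,-0.079],1]])

```text
time_s: 2.9
ee_pos: [0.5965, -0.0209, 0.3103]
eef_rot: [[0.027, 1.0, 0.0], [1.0, -0.027, 0.0], [0.0, 0.0, -1.0]]
force: [1.1, -0.0, -1.3]
grip_width: 0.998
gripper_force: 0.0
```

Run:
```python
from h import *
np.set_printoptions(precision=4,suppress=True)
s=bot.state();print(s["time_s"],s["ee_pos"],s["eef_rot"],s["joint_pos"])
c,im=snap("wrist","w1.png")
for k,z in dict(knob=.228,nose=.156,keeper_lip=.148,gate_edge=.165).items():
    for q in look_for(k,"wrist")[:2]: print(k,q["score"],np.round(q["point"],1),atz(c,q["point"],z))
for q in silhouettes("knob","wrist")[:1]:
    print(q["point"],q["region"].sum())
t=cal("top")
f=lambda r,cc,z:atz(t,(95+r/5,185+cc/5),z)
A,B,C,D=f(447,60,.195),f(447,605,.195),f(58,70,.195),f(58,600,.195)
for u,v in((A,B),(C,D),(C,A),(D,B)):print(u-v,np.degrees(np.arctan2((u-v)[1],(u-v)[0])))
```

```text
2.9 [ 0.5965 -0.0209  0.3103] [[ 0.027   0.9996  0.0003]
 [ 0.9996 -0.027   0.0001]
 [ 0.0001  0.0003 -1.    ]] [ 20.8807  19.9412 -29.8969  75.9659   9.8001  86.6087  -9.6398]
knob 0.74 [193.7 304.5] [0.6167 0.0001 0.228 ]
nose 0.67 [193.9 305.6] [ 0.6238 -0.0183  0.156 ]
nose 0.65 [275.6 308.1] [ 0.6265 -0.0996  0.156 ]
keeper_lip 0.69 [275.4 304.9] [ 0.6241 -0.1036  0.148 ]
gate_edge 0.89 [127.3 316.5] [0.6326 0.0404 0.165 ]
[127.0, 315.3] 11851
[-0.0072  0.3199  0.    ] 91.28685008277468
[-0.0079  0.3162  0.    ] 91.43155951902024
[0.2343 0.0026 0.    ] 0.6393007592620469
[0.235  0.0063 0.    ] 1.528805154223217
```

View pics/w1.png

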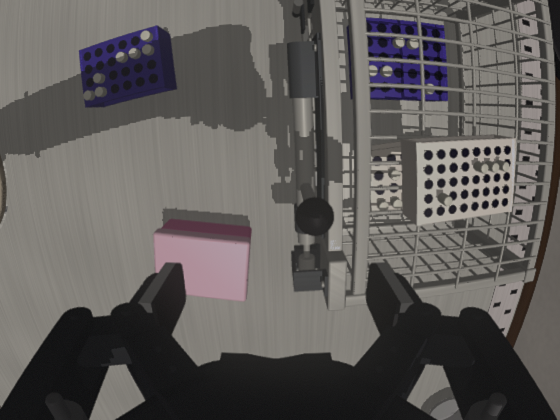

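In the wrist view the ball is at (216,315), the keeper at about (270,307), and the bolt runs up the image. I'll compute the ball's position from this view together with the other cameras.

Run:
```python
from h import *
np.set_printoptions(precision=4,suppress=True)
w,t,s=cal("wrist"),cal("top"),cal("scene")
p=atz(w,(216,315),.228);print(p, atz(t,(187.6,272.2),.228), tri([ray(w,(216,315)),ray(t,(187.6,272.2)),ray(s,(197,293))]))
R=np.array(bot.state()["eef_rot"]);print("tool shift mm",R.T@(np.array([p[0],p[1],.228])-bot.state()["ee_pos"])*1e3)
```

```text
[ 0.6235 -0.019   0.228 ] [ 0.6219 -0.016   0.228 ] [ 0.623  -0.0166  0.2295]
tool shift mm [ 6.2276 26.9607 82.2094]
```

Emit:
drive_tool(increments=[[[6,27,0],[0,0,-0.048],1],[[0,0,20],[0,0,0],1],[[0,0,0],[0,0,0],1],[[0,0,0],[0,0,0],1]])

```text
time_s: 3.6
ee_pos: [0.6231, -0.0192, 0.2901]
eef_rot: [[-0.015, 1.0, -0.001], [1.0, 0.015, -0.0], [-0.0, -0.001, -1.0]]
force: [-0.5, 0.1, 1.1]
grip_width: 0.993
gripper_force: 0.0
```

Run:
```python
from h import *
np.set_printoptions(precision=4,suppress=True)
s=bot.state();c,im=snap("wrist","w2.png");print(s["ee_pos"],s["eef_rot"])
g=im.max(axis=2).astype(int)
sub=(g[150:300,240:390]<45).astype(np.uint8)
n,l,st,ce=cv2.connectedComponentsWithStats(sub)
for i in range(1,n):
    if st[i,4]>150: print(st[i],ce[i][::-1]+[150,240], atz(c,ce[i][::-1]+[150,240],.228))
cv2.imwrite("pics/w2c.png",cv2.resize(im[150:300,230:400,::-1],None,fx=3.5,fy=3.5))
```

```text
[ 0.6231 -0.0192  0.2901] [[-0.0153  0.9999 -0.0013]
 [ 0.9999  0.0153 -0.0004]
 [-0.0004 -0.0013 -1.    ]]
[  15   44   41   57 1362] [229.3759 275.5918] [ 0.6236 -0.015   0.228 ]
[127 114  23  36 623] [284.8909 377.1717] [ 0.693  -0.0548  0.228 ]
```

View pics/w2c.png

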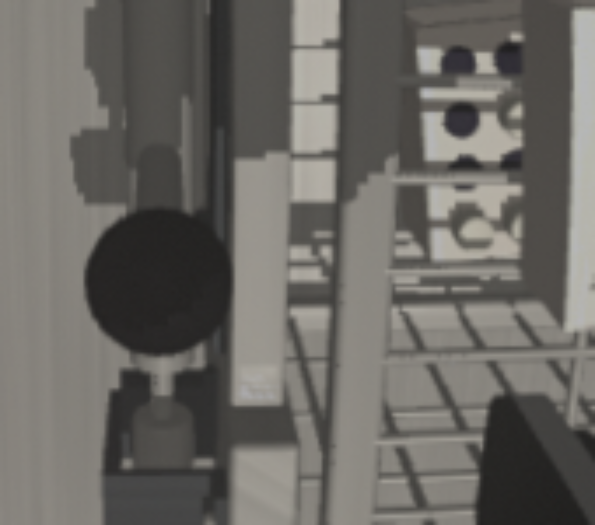

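The ball is at full-picture (230,275), giving about (0.623,-0.016). So I shift 3 mm, go down 62 mm and close.

Emit:
drive_tool(increments=[[[3,0,20],[0,0,0],1],[[0,0,20],[0,0,0],1],[[0,0,15],[0,0,0],1],[[0,0,7],[0,0,0],0.5],[[0,0,0],[0,0,0],0],[[0,0,0],[0,0,0],-0.3],[[0,0,0],[0,0,0],-1],[[0,0,0],[0,0,0],-1],[[0,0,0],[0,0,0],-1],[[0,0,0],[0,0,0],-1],[[0,0,0],[0,0,0],-1],[[0,0,0],[0,0,0],-1]])

```text
time_s: 4.85
ee_pos: [0.6236, -0.0145, 0.2298]
eef_rot: [[-0.018, 1.0, 0.001], [1.0, 0.018, -0.0], [-0.0, 0.001, -1.0]]
force: [-3.4, 0.5, 5.5]
grip_width: 0.27
gripper_force: 58.4
```

Emit:
drive_tool(increments=[[[1,0,-1.7],[0,-0.014,0],-1],[[1,0,-1.7],[0,-0.014,0],-1],[[1,0,-1.7],[0,-0.014,0],-1],[[1,0,-1.7],[0,-0.014,0],-1],[[1,0,-1.7],[0,-0.014,0],-1],[[0,0,0],[0,0,0],-1],[[0,0,0],[0,0,0],-1]])

```text
time_s: 5.55
ee_pos: [0.6231, -0.0084, 0.2365]
eef_rot: [[-0.019, 1.0, 0.001], [0.997, 0.019, -0.069], [-0.069, -0.0, -0.998]]
force: [-2.8, 0.8, -3.0]
grip_width: 0.272
gripper_force: 58.8
```

Run:
```python
from h import *
s=bot.state();c,im=snap("wrist","w3.png");print(s["ee_pos"],s["force"],s["ft_torque"],s["grip_width"])
sc,i2=snap("scene");a=cv2.resize(im[150:330,200:400],None,fx=2.5,fy=2.5);b=cv2.resize(i2[160:250,240:340],None,fx=3,fy=5)
cv2.imwrite("pics/w3c.png",np.hstack([a,b])[:,:,::-1])
```

```text
[ 0.62314502 -0.0083929   0.23648692] [-2.78118301  0.75892634 -2.99444029] [3.75376974e-01 6.07401051e-01 4.25248700e-04] 0.27202559829410605
```

View pics/w3c.png

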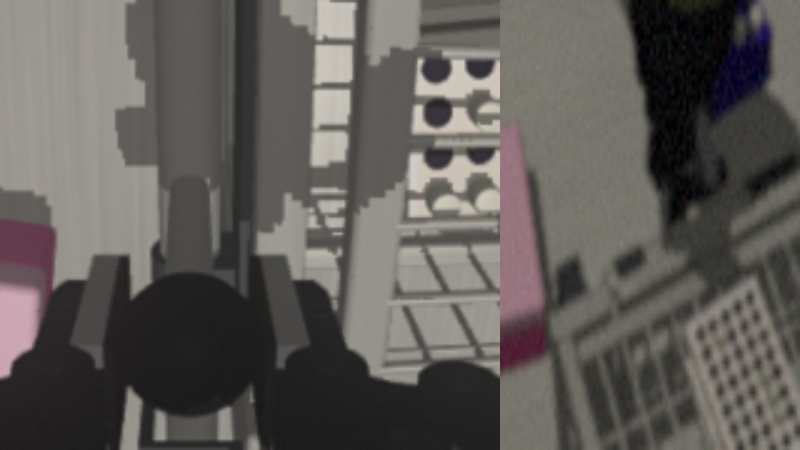

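The ball sits firmly between the pads (crop centre (340,190)) and has risen about 7 mm. I'll lift slightly more and begin drawing, watching the force.

Emit:
drive_tool(increments=[[[0,0,-1],[0,0,0],-1],[[2,0,-0.6],[0,0,0],-1],[[3,0,-0.2],[0,0,0],-1],[[3,0,-0.2],[0,0,0],-1],[[3,0,-0.2],[0,0,0],-1],[[0,0,0],[0,0,0],-1]])

```text
time_s: 6.25
ee_pos: [0.623, 0.0028, 0.2381]
eef_rot: [[-0.019, 1.0, 0.001], [0.997, 0.019, -0.069], [-0.069, -0.0, -0.998]]
force: [-3.5, 0.3, -2.9]
grip_width: 0.268
gripper_force: 58.9
```

Emit:
drive_tool(increments=[[[4,0,-0.28],[0,0,0],-1],[[4,0,-0.28],[0,0,0],-1],[[4,0,-0.28],[0,0,0],-1],[[4,0,-0.28],[0,0,0],-1],[[4,0,-0.28],[0,0,0],-1],[[4,0,-0.28],[0,0,0],-1],[[4,0,-0.28],[0,0,0],-1],[[0,0,0],[0,0,0],-1]])

```text
time_s: 7.05
ee_pos: [0.6223, 0.0314, 0.238]
eef_rot: [[-0.019, 1.0, 0.001], [0.997, 0.019, -0.069], [-0.069, -0.001, -0.998]]
force: [-4.6, 0.7, -3.3]
grip_width: 0.273
gripper_force: 58.9
```

Run:
```python
from h import *
np.set_printoptions(precision=4,suppress=True)
s=bot.state();c,im=snap("wrist","w4.png");print(s["ee_pos"],s["force"])
for k in ("nose","keeper_lip"):
    for q in look_for(k,"wrist")[:2]:print(k,q["score"],q["point"],atz(c,q["point"],.165 if k=="nose" else .148))
cv2.imwrite("pics/w4c.png",cv2.resize(im[150:,180:430,::-1],None,fx=2.2,fy=2.2))
```

```text
[0.6223 0.0314 0.238 ] [-4.6249  0.671  -3.3096]
nose 0.82 [255.7, 276.3] [0.6238 0.0071 0.165 ]
keeper_lip 0.7 [340.9, 268.4] [ 0.6189 -0.0878  0.148 ]
```

View pics/w4c.png

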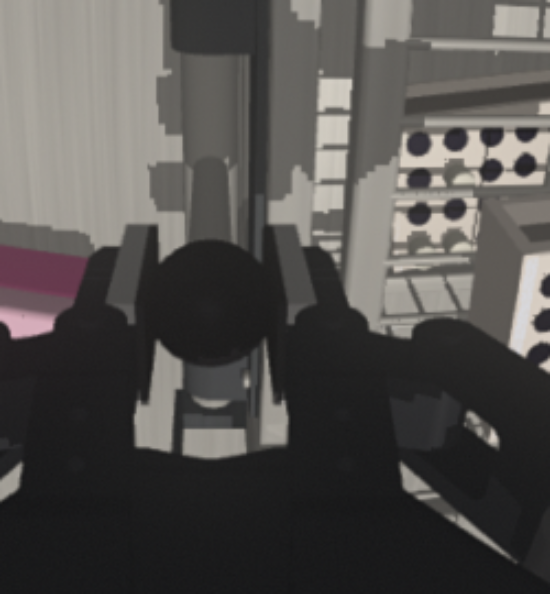

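The ball is still held (crop centre (300,210)) and drawn about 41 mm, with the nose clear of the keeper. Next I swing about the hinge, taken as 152 mm along from the ball.

Emit:
drive_tool(increments=[[[0.4,-5.4,0],[0.0024,0,0.0353],-1],[[0.4,-5.4,0],[0.0024,0,0.0353],-1],[[0.4,-5.4,0],[0.0024,0,0.0353],-1],[[0.4,-5.4,0],[0.0024,0,0.0353],-1],[[0.4,-5.4,0],[0.0024,0,0.0353],-1],[[0.4,-5.4,0],[0.0024,0,0.0353],-1],[[0,0,0],[0,0,0],-1]])

```text
time_s: 7.9
ee_pos: [0.5911, 0.0352, 0.2384]
eef_rot: [[0.193, 0.981, -0.011], [0.979, -0.193, -0.068], [-0.069, 0.003, -0.998]]
force: [2.2, 1.1, -4.1]
grip_width: 0.268
gripper_force: 59.1
```

Emit:
drive_tool(increments=[[[0.4,-5.4,0],[0.0024,0,0.0353],-1],[[0.4,-5.4,0],[0.0024,0,0.0353],-1],[[0.4,-5.4,0],[0.0024,0,0.0353],-1],[[0.4,-5.4,0],[0.0024,0,0.0353],-1],[[0.4,-5.4,0],[0.0024,0,0.0353],-1],[[0.4,-5.4,0],[0.0024,0,0.0353],-1],[[0,0,0],[0,0,0],-1],[[0,0,0],[0,0,0],-1]])

```text
time_s: 8.7
ee_pos: [0.561, 0.0457, 0.2381]
eef_rot: [[0.393, 0.919, -0.025], [0.917, -0.394, -0.064], [-0.069, 0.002, -0.998]]
force: [1.2, -0.9, -2.3]
grip_width: 0.267
gripper_force: 59.3
```

Run:
```python
from h import *
np.set_printoptions(precision=4,suppress=True)
c,im=snap("top","t5.png");w,i2=snap("wrist");s=bot.state();print(s["ee_pos"],s["force"],s["joint_velocities"])
for k,z in dict(gate_edge=.165,nose=.165).items():
  for n,q in (("top",c),("wrist",w)):
    for r in look_for(k,n)[:2]:print(k,n,r["score"],r["point"],atz(q,r["point"],z))
a=cv2.resize(im[110:230,190:320],None,fx=3.3,fy=3.3);b=cv2.resize(i2[:,140:460],(302,396))
cv2.imwrite("pics/t5c.png",np.hstack([a,b])[:,:,::-1])
```

```text
[0.5608 0.0457 0.238 ] [ 1.0309 -1.5292 -2.4156] [-0.0338  0.0515 -0.0661  0.1729 -0.0484  0.2526 -0.4523]
gate_edge top 0.77 [215.3, 271.7] [ 0.5475 -0.0166  0.165 ]
gate_edge wrist 0.57 [162.9, 291.1] [0.5857 0.0774 0.165 ]
gate_edge wrist 0.36 [386.8, 390.3] [ 0.5949 -0.1594  0.165 ]
nose top 0.64 [250.8, 395.9] [ 0.4496 -0.3877  0.165 ]
nose wrist 0.57 [258.7, 273.6] [0.5502 0.0216 0.165 ]
```

View pics/t5c.png

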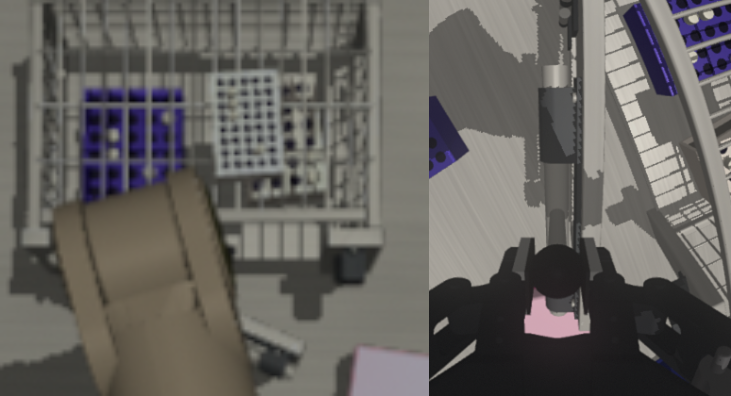

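The right panel shows the gate swung out parallel to the jaws with the ball held; in the left panel its free edge is out at about (350,290). The chord gives θ≈0.42 rad, so the edge is about 10 cm out. I'll let it settle, then hand in.

Emit:
drive_tool(increments=[[[0,0,0],[0,0,0],-1],[[0,0,0],[0,0,0],-1],[[0,0,0],[0,0,0],-1],[[0,0,0],[0,0,0],-1],[[0,0,0],[0,0,0],-1]])

```text
time_s: 9.5
ee_pos: [0.5602, 0.0458, 0.2378]
eef_rot: [[0.395, 0.918, -0.027], [0.916, -0.396, -0.064], [-0.07, 0.001, -0.998]]
force: [0.9, -2.3, -0.9]
grip_width: 0.268
gripper_force: 59.3
```

```bash
python3 -c "
from bench import bot
s=bot.state();print(s['ee_pos'],s['force'],max(abs(v) for v in s['joint_velocities']),s['grip_width'])
print(bot.hand_in())"
```

```text
[0.56016675 0.04582237 0.23777727] [ 0.87590627 -2.29204491 -0.93295001] 0.10068318000485668 0.2684020302673504
the job is handed in; nothing more can be done
None
```

I lifted the bolt and drew it back about 41 mm, then swung the gate out about 0.42 rad; I handed in with the arm holding it still, its free edge about 10 cm out, at 9.5 s with no reading above 6 N (verdict not reported).

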